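# Snap the retaining clip onto the swing-arm pivot

## Robot

A 6-joint arm with a two-finger parallel gripper is mounted at the origin on the work surface. World frame = base frame: x ahead of the robot, y to its left, z up, the work surface at z = 0. Lengths are in m, angles in rad, forces in N, time in s.
With the tool pointing down it reaches from about 0.35 to 0.975 m from the base axis. Payload 17.4 kg.
Tool frame: the origin (TCP) lies midway between the tips of the shut fingers; the grasp point (between the pads) lies 19 mm behind it (robot.grasp_offset is the distance from the TCP to the grasp point, in m); z points along the fingers, y is the line along which they close (so a half turn about z gives the same grasp; the last joint's range is limited). The gripper opens to 85 mm and grips with 20 to 120 N. Pads are 22 mm wide; open, the fingers measure 114 mm over their backs; the gripper's body (76 mm by 85 mm) begins 54 mm behind the grasp point. The pads swing forward as they close: fully open they stand 13 mm farther back than shut.
Start: joints at [1.063, 0.116, 1.442, -0, 1.584, -0.038], TCP at [0.306, 0.602, 0.231] pointing down, gripper open.
Joint ranges: [-2.83, 2.83], [-0.83, 2.19], [0.07, 2.5], [-1.14, 4.28], [0.01, 3], [-2.97, 2.97]. Speed limits (rad/s): [1.89, 1.89, 2.22, 3.14, 3.14, 3.14].

## Interface

Orientations are given as a unit quaternion [x, y, z, w].
In Python, from cell import robot gives the robot as it stands.
- The arm moves only by the shell command python3 -m inch 'ROWS' [OPENING] [FORCE]. ROWS is JSON, a list that holds one entry, the list of rows, each a list of 4 numbers: the shift along the tool's x, y, z in mm, then the turn about the tool's z in degrees. In form: [[[tx, ty, tz, turn], ...]]. A call has 1 to 10 rows; each row is the pose to reach, as a shift and turn from the pose commanded when the call began, along the tool's axes at that moment; what a row does not reach only later rows make up. A row lasts 1/12 s, in which the tool goes at most 41.7 mm and 7.16 degrees, less where a joint would pass 70% of its speed; a pose out of reach is approached as far as the arm can. A call with a gripper value outside its range is refused whole. OPENING is the closure, from 0 (fully open) to 1 (shut), set as the call begins (- or left out, the last holds). The fingers move at their own pace and stop on an object; FORCE is the grip in N (left out, the last holds). Time passes only in rows, so rows that repeat a pose let the fingers close. It gives the time, the measured TCP pose, the force, the opening and the grip force at its end, in the units of the state.
- robot.get_state(): the state, without advancing time (a new reading comes with each control period).
- robot.read_camera(name): name is "side" or "top"; returns a dict with "image" (384x512x3 uint8, red, green, blue), "depth" (384x512 float32, m along the optical axis (not along the pixel's ray), 0 where there is no reading), "camera_matrix" (3x3 intrinsics, pixels), "k1" (the pictures are not rectified: a ray, as slopes to the right and down, at radius r is drawn at 1 + k1 r^2 times it, then the intrinsics apply), "R" (3x3) and "t" (3): a world point X has camera coordinates R X + t. Camera axes: x right, y down, z forward; pixel columns grow to the right and rows downward; lengths in m; the calibration is good to about 2 mm. A picture is of the moment at which its call begins.
- robot.hand_in(): hands the job in; it is judged then, once.
The state is a dict: "clock": time; "q": joint angles; "joint_velocities": joint speeds; "joint_efforts": joint torques, N m; "ee_pos": TCP position; "eef_rot": TCP orientation; "wrist_force": force on the tool from outside, world axes, zero at the start; "ft_torque": the same for the moment, N m; "width": opening from 0.0 (shut) to 1.0 (fully open); "grip_force": force on a finger pad.
Only numpy, scipy, OpenCV 4.12 (cv2) and the standard library are available. Lean on these libraries where they do the work, as an engineer would, in place of code of your own. Each camera call takes 0.05 s, during which the arm holds its last target. There are 200 camera calls.

## Task

Pick up the fork tool and use its two prongs to push the split clip along its lane on the white hub, sideways into the groove of the pivot shaft, until it snaps fully home around the shaft. Then draw the fork back and lay it flat on the bench, clear of the hub, and let go. Touch the clip only with the fork, and leave the eyepiece, slide box and bottle where they stand.

Things in the scene. Friction and masses are not known exactly. Their poses are not given: they have to be found in the camera images.
- groove (a point): Point on the axis of the upright steel pivot shaft, at mid-thickness of a clip lying in the groove, 45 mm above the bench. Fixed. z up; x is the level push direction, along the clip's lane towards the shaft. Groove: 26 mm diameter, from the block's top (40 mm above the bench) to 53 mm above the bench. Above it the shaft is 36 mm in diameter, up to 76 mm above the bench.
- lane (a point): Middle of the lane's open entry end, on the top edge of the white hub block: 100 mm behind the shaft axis, 40 mm above the bench; axes as the groove's. The flat block top runs from x = 0 to 155 mm here, 104 mm wide. Ribs 8 mm high flank the 69 mm wide lane from x = 0 to 135 mm. Beyond the block a white arm and ring, up to 36 mm high, reach x = 325 mm. All fixed.
- clip_center (a point): Dark steel split clip, 110 g, lying flat on the block top in the lane, 34 to 48 mm short of the shaft. Point: centre of its bore, mid-thickness (10 mm thick). x points to its open mouth, along the lane to 0.03 rad; z up. Two sprung arms, tips at x = +17 mm; the 20 mm mouth must spring open over the 26 mm groove. Home, this point is on the shaft axis to about 1 mm.
- clip_back (a point): Point in the clip's rear face, 30 mm behind its bore centre, mid-thickness; axes as the clip's. This face, 64 mm wide, is pushed by the prongs, one each side of a tab 14 mm wide that sticks out 18 mm backwards. The arm tips meet the groove when the clip is 22 mm short of home; pushing on takes up to 9 to 15 N, most at about 17 mm short, and over the last 4 to 6 mm it springs home.
- fork_grip (a point): Grip point of the loose fork tool (0.22 kg) lying on the bench: mid-width, mid-height, near its balance point, 20 mm above the bench. x points to the prongs, z up. Black handle 24 mm wide (y), 40 mm high, x -65 to +25 mm; then a steel shank 14 mm wide and a cross-piece 46 mm wide, x 70 to 85 mm.
- fork_tip (a point): Midway between the ends of the fork's two prongs, mid-thickness, 110 mm ahead of the grip point; axes as the grip point's. Prongs: 25 mm long, 12 mm wide, 8 mm thick (z -4 to +4 mm here), 22 mm gap between them, at the same height as the grip point.
- eyepiece: Loose black microscope eyepiece standing on the bench, 48 mm in diameter, 70 mm high; origin at the centre of its underside. To be left alone.
- slide_box: Loose white plastic box of glass slides, 85 x 70 mm, 34 mm high; origin at the centre of its underside. To be left alone.
- lens_fluid: Loose small white bottle with a black cap, 48 mm in diameter, 80 mm high; origin at the centre of its underside. To be left alone.
There are look-alikes about, which are no part of the job. Of the things shaped like the part that bears fork_grip, the black one is meant.

How it is judged:
On the way, in this order (a step that is already met when the one before it is completed fails the run):
1. the fork is held clear of the bench in the fingers (contact force between the fingers and fork above 1 N and height (world z) of fork_grip above 0.035 m), for 0.2 s.
2. the held fork presses on the clip (contact force between fork and clip above 1 N and contact force between the fingers and fork above 1 N), for 0.04 s.
3. the clip has snapped home around the shaft's groove (horizontal distance between clip_center and groove below 0.004 m and z of clip_center in the frame of groove between -0.004 and 0.005 m and angle between clip_center's own z axis and vertical below 0.12 rad), for 0.2 s.
At the end, for the whole second after the job is handed in: Clip at rest in the groove: bore centre within 4 mm of the shaft axis (from above), -4 to +5 mm from the groove point in height, level to 0.12 rad. Fork at rest on the bench, off the hub: grip point under 28 mm up, its length level to 0.15 rad (all of step 3 and linear speed of each of clip, fork below 0.02 m/s and height (world z) of fork_grip below 0.028 m and angle between fork_grip's own x axis and vertical between 1.42 and 1.72 rad and contact force between fork and hub below 0.1 N); the robot touches nothing.
It fails at once if the gripper or arm touches the clip (contact force between any of the fingers, the arm and clip above 0.3 N).
It fails at once if the microscope eyepiece is pushed or knocked over (distance of eyepiece from where it was at the start of the episode above 0.03 m or angle between eyepiece's own z axis and vertical above 0.4 rad).
It fails at once if the slide box is pushed or knocked over (distance of slide_box from where it was at the start of the episode above 0.03 m or angle between slide_box's own z axis and vertical above 0.4 rad).
It fails at once if the fluid bottle is pushed or knocked over (distance of lens_fluid from where it was at the start of the episode above 0.03 m or angle between lens_fluid's own z axis and vertical above 0.4 rad).
It also fails if it takes over 45 s, if anything falls off the work surface, if the arm or the gripper's body presses on something with over 40 N, if the wrist force passes 120 N, or if a joint passes its speed limit or range.

## Working session

There is one attempt and no reset: what is moved stays moved. The work goes in short steps, Python scripts to look and compute and a shell command to move; the robot and the scene stay as the last step left them, time stands still between calls to the robot, and variables do not carry over. Pictures are saved under pics/ and viewed, at most 11 in all, crops included, and the job is handed in when it is done.

```bash
mkdir -p pics; cat > h.py <<'E'
import numpy as np,cv2,pickle
from cell import robot
def cap(n,tag):
    c=robot.read_camera(n); pickle.dump(c,open(f'{tag}.pkl','wb')); cv2.imwrite(f'pics/{tag}.png',c['image'][:,:,::-1]); return c
def load(tag): return pickle.load(open(f'{tag}.pkl','rb'))
def ray(c,u,v):
    K=np.array(c['camera_matrix']);d=np.array([(u-K[0,2])/K[0,0],(v-K[1,2])/K[1,1]]);s=d.copy()
    for _ in range(20): s=d/(1+c['k1']*(s@s))
    return np.r_[s,1]
def atz(c,u,v,z):
    R=np.array(c['R']);t=np.array(c['t']);o=-R.T@t;d=R.T@ray(c,u,v);return o+d*(z-o[2])/d[2]
def dep(c,u,v):
    R=np.array(c['R']);t=np.array(c['t']);return R.T@(ray(c,u,v)*c['depth'][int(round(v)),int(round(u))]-t)
def proj(c,X):
    R=np.array(c['R']);t=np.array(c['t']);p=R@np.array(X)+t;s=p[:2]/p[2];s=s*(1+c['k1']*(s@s));K=np.array(c['camera_matrix']);return K[0,0]*s[0]+K[0,2],K[1,1]*s[1]+K[1,2]
E
python3 - <<'E'
from h import *
for n in('top','side'):
    c=cap(n,n+'0'); print(n,-np.array(c['R']).T@c['t'],c['k1'],c['camera_matrix'])
a=cv2.imread('pics/top0.png');b=cv2.imread('pics/side0.png')
cv2.imwrite('pics/top0b.png',cv2.resize(a,(800,600),interpolation=cv2.INTER_CUBIC))
cv2.imwrite('pics/side0b.png',cv2.resize(b,(800,600),interpolation=cv2.INTER_CUBIC))
print(robot.get_state())
E
```

```text
top [ 0.46972396 -0.15846899  1.17206819] -0.13537750881846156 [[495.54293488   0.         256.48308851]
 [  0.         495.54293488 197.27178193]
 [  0.           0.           1.        ]]
side [-0.08323233 -0.80626069  0.63512071] 0.010104856089091967 [[425.16485222   0.         248.40192234]
 [  0.         425.16485222 197.78896322]
 [  0.           0.           1.        ]]
{'clock': 0.1, 'q': array([ 1.06320088e+00,  1.16405821e-01,  1.44220309e+00, -2.01812973e-06,
        1.58400568e+00, -3.78138840e-02]), 'joint_velocities': array([-0.0006931 , -0.00156046, -0.00315575, -0.00185402,  0.00080016,
        0.00119011]), 'joint_efforts': array([ 2.04100324e-03, -7.33670068e+01, -6.33785391e+01,  3.17819081e-05,
        5.35510539e-03,  2.42826286e-05]), 'ee_pos': array([0.30549744, 0.60171187, 0.23065484]), 'eef_rot': array([ 2.32736749e-01,  9.72539636e-01, -4.92357973e-04, -1.36651114e-04]), 'wrist_force': array([ 0.96474211, -0.17064134, -0.50400602]), 'ft_torque': array([0.02638259, 0.00436164, 0.01208337]), 'grip_force': 0.0, 'width': 1.0032979575568926}
```

View pics/top0b.png

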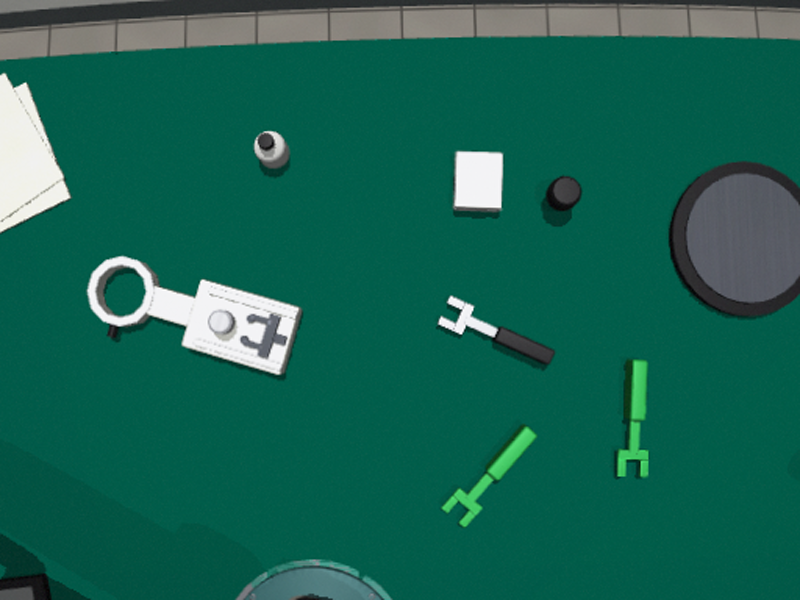

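View pics/side0b.png

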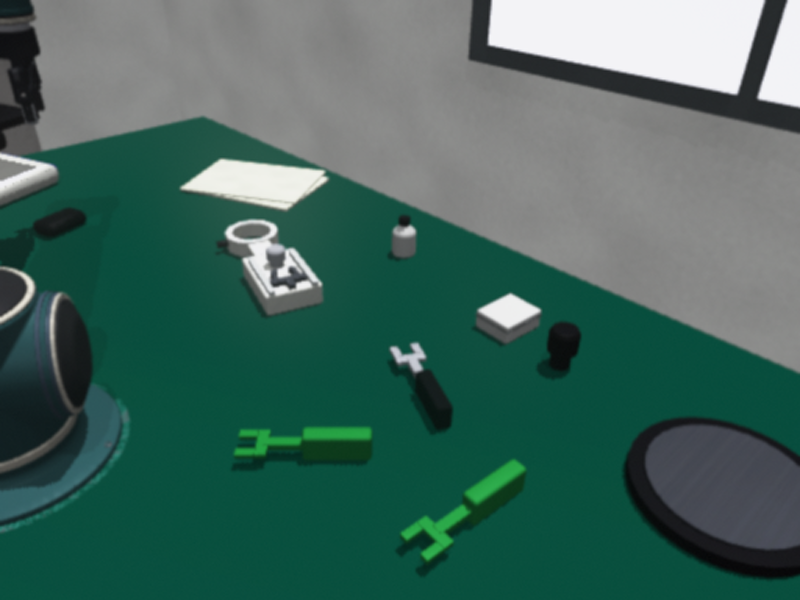

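The top view (800x600) shows three fork-shaped things: a black-handled fork at (525,347), a green one at (637,418) and another green one at (490,475). I choose the black one. The hub is at (240,325) with the shaft at (221,322) and the clip at (265,335). Next I'll check close crops.

```bash
python3 - <<'E'
from h import *
c=load('top0');a=c['image'][:,:,::-1]
A=cv2.resize(a[180:240,275:360],None,fx=7,fy=7,interpolation=cv2.INTER_CUBIC)
B=cv2.resize(a[170:245,110:200],None,fx=7,fy=7,interpolation=cv2.INTER_CUBIC)
cv2.imwrite('pics/cf.png',A);cv2.imwrite('pics/ch.png',B)
print(c['R'])
E
```

```text
[[-0.02234654 -0.99967583 -0.01220072]
 [-0.99864022  0.022895   -0.04683508]
 [ 0.04709923  0.01113753 -0.99882812]]
```

View pics/cf.png

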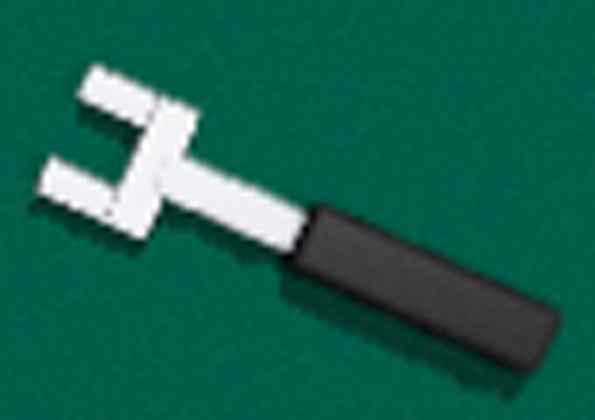

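View pics/ch.png

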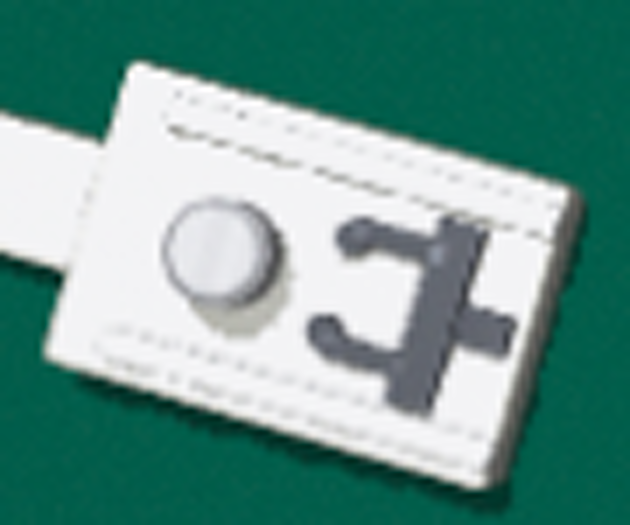

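The crop confirms the fork: black handle with corners (315,205), (293,265), (535,372), (560,318) and prong ends near (88,80) and (45,173). The hub crop shows the block corners, the shaft disc at (219,253), and the clip's rear bar from (490,228) to (432,413) with its tab pointing right, so the lane entry is on the right.

```bash
cat > m.py <<'E'
from h import *
c=load('top0')
def P(x,y,o,z): return atz(c,(x+.5)/7-.5+o[0],(y+.5)/7-.5+o[1],z)
F=(275,180);H=(110,170)
h=[P(*p,F,.04) for p in[(315,205),(293,265),(535,372),(560,318)]]
front=(h[0]+h[1])/2;back=(h[2]+h[3])/2
tips=[P(*p,F,.024) for p in[(88,80),(45,173)]];tip=sum(tips)/2
print('handle len',np.linalg.norm(front-back),'w',np.linalg.norm(h[0]-h[1]),'tipsep',np.linalg.norm(tips[0]-tips[1]),'tip',tip)
u=(tip-back)[:2];u/=np.linalg.norm(u)
print('fork yaw',np.arctan2(u[1],u[0]),'grip est', front[:2]-u*.025, back[:2]+u*.065, tip[:2]-u*.11)
b=[P(*p,H,.04) for p in[(132,62),(575,188),(495,487),(47,355)]]
e=(b[1]+b[2])/2;f=(b[0]+b[3])/2
d=(f-e)[:2];print('block len',np.linalg.norm(d),'w',np.linalg.norm(b[1]-b[2]),'entry',e);d/=np.linalg.norm(d)
print('lane yaw',np.arctan2(d[1],d[0]),'shaft from entry',e[:2]+d*.1,'shaft disc',P(219,253,H,.076))
r=(P(490,228,H,.05)+P(432,413,H,.05))/2;q=(P(445,215,H,.05)+P(388,402,H,.05))/2
n=(P(490,228,H,.05)-P(432,413,H,.05))[:2]
print('clip rear',r,'front of bar',q,'width',np.linalg.norm(n),'clipyaw',np.arctan2(n[1],n[0])+np.pi/2, 'tab end',P(509,337,H,.05))
print(dep(c,*[(219.5)/7-.5+110,253.5/7-.5+170]), dep(c,275+424/7,180+288/7), 'blk top',dep(c,110+300/7,170+150/7))
s=e[:2]+d*.1;print('clip ahead of entry',(r[:2]-e[:2])@d,'lat',(r[:2]-e[:2])@np.array([-d[1],d[0]]))
print(robot.get_state()['clock'])
for nm,p,z in[('eye',(564,190),.07),('box',(479,182),.034),('btl',(266,141),.08)]: print(nm,atz(c,p[0]*.64-.2,p[1]*.64-.2,z))
E
python3 m.py
```

```text
handle len 0.08754063197397285 w 0.02089278542099336 tipsep 0.03399921523470656 tip [ 0.52154273 -0.20961524  0.024     ]
fork yaw 1.1156800552438986 grip est [ 0.47259531 -0.30805644] [ 0.47430055 -0.30614982] [ 0.47319039 -0.30841833]
block len 0.1551724917912754 w 0.10136806000421564 entry [0.47975552 0.01686582 0.04      ]
lane yaw 1.271981804272794 shaft from entry [0.50919427 0.11243443] shaft disc [0.5084421  0.11264922 0.076     ]
clip rear [0.48567133 0.03945278 0.05      ] front of bar [0.48988052 0.0540137  0.05      ] width 0.06301272435926258 clipyaw 1.2475130012232092 tab end [0.4799723  0.02379176 0.05      ]
[0.50857733 0.11359615 0.07217176] [ 0.46433205 -0.32566504  0.0382344 ] blk top [0.54167999 0.09158293 0.04637839]
clip ahead of entry 0.023327584470818816 lat 0.0009956638305332608
0.1
eye [ 0.6877635  -0.38543375  0.07      ]
box [ 0.70927559 -0.26598486  0.034     ]
btl [0.7680532  0.04346163 0.08      ]
```

```bash
cat >> h.py <<'E'
from scipy.spatial.transform import Rotation as Ro
def plan(p,yaw,s=None):
    s=s or robot.get_state();R=Ro.from_quat(s['eef_rot']).as_matrix()
    d=R.T@(np.array(p)-s['ee_pos'])*1e3;w=np.arctan2(R[1,0],R[0,0])-yaw
    print('t',round(s['clock'],2),'shift',d.round(1),'turn',np.degrees((w+np.pi)%(2*np.pi)-np.pi).round(2),'tilt',np.degrees(np.arccos(-R[2,2])).round(2),'F',s['wrist_force'].round(1))
E
python3 -c "
from h import *
plan([.473,-.308,.13],1.116)"
```

```text
t 0.1 shift [-561.2 -735.2  101.4] turn 89.14 tilt 0.06 F [ 1.  -0.2 -0.5]
```

```bash
python3 -m inch '[[[-11,-15,0,2],[-33,-44,0,7],[-56,-74,0,14],[-79,-104,0,21],[-102,-134,0,28],[-125,-164,0,35],[-148,-194,0,42],[-171,-224,0,48],[-194,-254,0,53],[-217,-284,0,57]]]' 0 60; python3 -c "
from h import *
plan([.473,-.308,.13],1.116)"
```

```text
clock: 0.93
ee_pos: [0.3702, 0.2487, 0.2311]
eef_rot: [0.67, 0.742, -0.0, 0.0]
wrist_force: [0.6, 0.7, -0.3]
width: 1.004
grip_force: 0.0
t 0.93 shift [-564.3   45.7  101.1] turn 31.89 tilt 0.0 F [ 0.6  0.7 -0.3]
```

```bash
python3 -m inch '[[[-40,3,0,4],[-80,6,0,8],[-120,10,0,12],[-160,13,0,16],[-200,16,0,20],[-240,20,0,24],[-280,23,0,28],[-320,26,0,32],[-360,29,5,32],[-400,32,20,32]]]' && python3 -m inch '[[[-20,0,10,0]]]'; python3 -c "
from h import *
plan([.473,-.308,.09],1.116)"
```

```text
clock: 1.77
ee_pos: [0.4448, -0.1454, 0.2132]
eef_rot: [0.848, 0.53, 0.001, 0.001]
wrist_force: [1.2, 0.8, 0.2]
width: 0.998
grip_force: 0.0
clock: 1.85
ee_pos: [0.4363, -0.1644, 0.2003]
eef_rot: [0.848, 0.53, -0.0, -0.0]
wrist_force: [0.2, 0.0, -1.1]
width: 1.002
grip_force: 0.0
t 1.85 shift [-112.8   96.1  110.3] turn 0.03 tilt 0.05 F [ 0.2  0.  -1.1]
```

```bash
python3 -m inch '[[[-15,13,12,0],[-35,30,30,0],[-55,47,50,0],[-75,64,70,0],[-95,81,90,0],[-108,92,103,0],[-113,96,110,0],[-113,96,110,0],[-113,96,110,0]]]'; python3 - <<'E'
from h import *
plan([.473,-.308,.005],1.116)
c=cap('side','s1'); b=c['image'][170:300,170:350,::-1]
cv2.imwrite('pics/s1b.png',cv2.resize(b,None,fx=4,fy=4,interpolation=cv2.INTER_CUBIC))
E
```

```text
clock: 2.6
ee_pos: [0.4726, -0.304, 0.0918]
eef_rot: [0.848, 0.53, -0.0, -0.0]
wrist_force: [-0.4, -0.0, 0.2]
width: 0.996
grip_force: 0.0
t 2.6 shift [-3.4  2.2 86.8] turn 0.12 tilt 0.05 F [-0.4 -0.   0.2]
```

View pics/s1b.png

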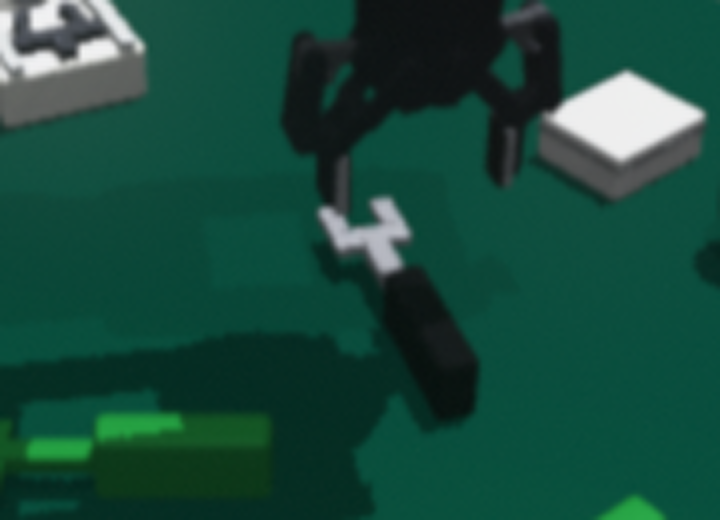

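The side view shows the open fingers straddling the black fork from above, aligned with it, with free space around. Now I'll descend and grip.

```bash
python3 -m inch '[[[-1,1,12,0],[-2,2,30,0],[-3,2,48,0],[-3,2,65,0],[-3,2,78,0],[-3,2,85,0],[-3,2,86,0],[-3,2,86,0]]]' && python3 -m inch '[[[0,0,0,0],[0,0,0,0],[0,0,0,0],[0,0,0,0],[0,0,0,0],[0,0,0,0],[0,0,0,0],[0,0,0,0],[0,0,0,0],[0,0,0,0]]]' 1 80
```

```text
clock: 3.32
ee_pos: [0.4734, -0.3079, 0.006]
eef_rot: [0.848, 0.531, 0.0, 0.0]
wrist_force: [0.0, -0.7, -0.2]
width: 1.002
grip_force: 0.0
clock: 4.15
ee_pos: [0.4735, -0.3082, 0.0062]
eef_rot: [0.848, 0.531, 0.0, 0.0]
wrist_force: [-0.7, 1.0, 5.7]
width: 0.269
grip_force: 79.0
```

```bash
python3 -m inch '[[[0,0,-8,0],[0,0,-25,0],[0,0,-45,0],[0,0,-60,0],[0,0,-70,0],[0,0,-70,0],[0,0,-70,0]]]'; python3 -c "
from h import *
plan([.4415,-.1073,.075],1.272)"
```

```text
clock: 4.73
ee_pos: [0.4732, -0.308, 0.0756]
eef_rot: [0.848, 0.531, 0.0, 0.0]
wrist_force: [-0.0, -0.2, -3.2]
width: 0.269
grip_force: 78.5
t 4.73 shift [ 166.7 -116.2    0.6] turn -8.8 tilt 0.02 F [-0.  -0.2 -3.2]
```

```bash
python3 -m inch '[[[9,-6,0,-1],[28,-20,0,-3],[53,-37,0,-5],[78,-54,0,-7],[103,-72,0,-9],[128,-89,0,-9],[150,-104,0,-9],[163,-113,0,-9],[167,-116,0,-9],[167,-116,0,-9]]]'; python3 - <<'E'
from h import *
plan([.4415,-.1073,.033],1.272)
c=cap('top','t2'); b=c['image'][160:250,110:260,::-1]
cv2.imwrite('pics/t2b.png',cv2.resize(b,None,fx=5,fy=5,interpolation=cv2.INTER_CUBIC))
E
```

```text
clock: 5.57
ee_pos: [0.4413, -0.1059, 0.075]
eef_rot: [0.803, 0.596, -0.0, -0.0]
wrist_force: [0.1, -0.2, -1.7]
width: 0.27
grip_force: 78.5
t 5.57 shift [-1.3  0.6 42. ] turn 0.34 tilt 0.05 F [ 0.1 -0.2 -1.7]
```

View pics/t2b.png

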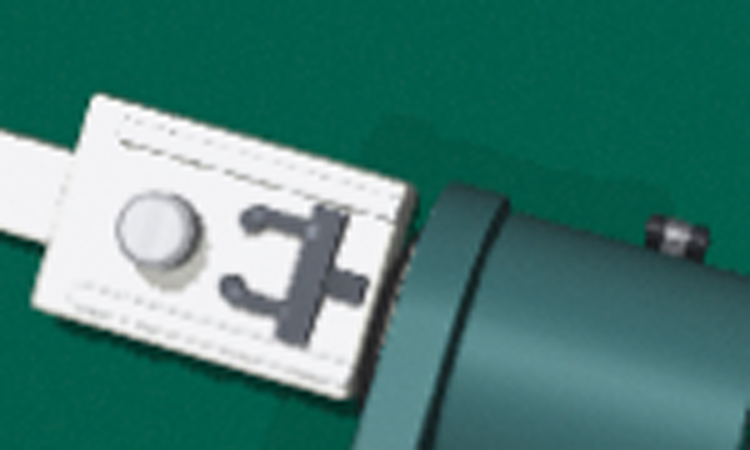

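The forearm hides the prongs in the top view (the hub and clip are unchanged), so I'll use the side view.

```bash
python3 - <<'E'
from h import *
c=cap('side','s2'); b=c['image'][150:230,140:270,::-1]
cv2.imwrite('pics/s2b.png',cv2.resize(b,None,fx=6,fy=6,interpolation=cv2.INTER_CUBIC))
# predicted prong tip points for fork pose
g=np.array([.4413,-.1059,.089]);a=1.278;d=np.array([np.cos(a),np.sin(a),0]);l=np.array([-d[1],d[0],0])
for s in(23,11,-11,-23):
    p=proj(c,g+d*.11+l*s*1e-3+np.array([0,0,.004])); print(s,[round(((p[0]-140)+.5)*6-.5),round((p[1]-150+.5)*6-.5)])
E
```

```text
23 [251, 145]
11 [277, 139]
-11 [325, 128]
-23 [351, 122]
```

View pics/s2b.png

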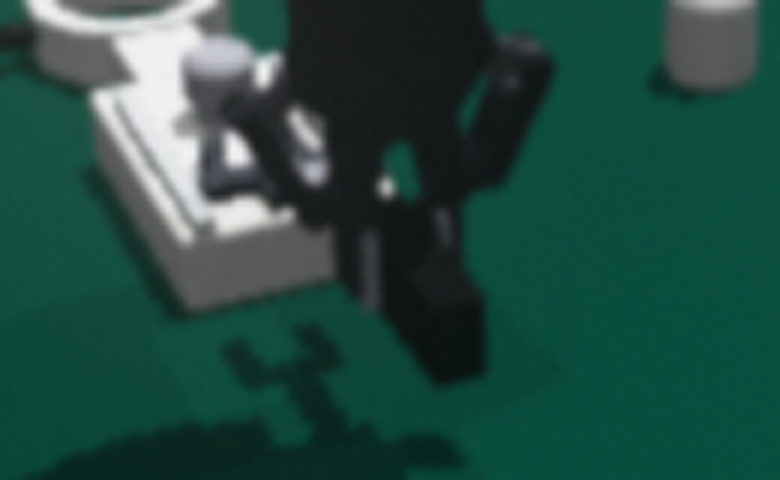

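```bash
python3 - <<'E'
from h import *
c=load('side0' if 0 else 's2')
g=np.array([.4413,-.1059,.089]);a=1.278;d=np.array([np.cos(a),np.sin(a),0]);l=np.array([-d[1],d[0],0])
for x in(110,85,70):
  for s in(23,11,-11,-23):
    p=proj(c,g+d*x*1e-3+l*s*1e-3+np.array([0,0,.004])); print(x,s,[round(((p[0]-140)+.5)*6-.5),round((p[1]-150+.5)*6-.5)])
for x,s,z in((-65,-12,20),(-65,12,20),(-65,-12,-20),(-65,12,-20)):
    p=proj(c,g+d*x*1e-3+l*s*1e-3+np.array([0,0,z*1e-3])); print('hnd',s,z,[round(((p[0]-140)+.5)*6-.5),round((p[1]-150+.5)*6-.5)])
plan([.4415,-.1073,.033],1.272)
E
```

```text
110 23 [251, 145]
110 11 [277, 139]
110 -11 [325, 128]
110 -23 [351, 122]
85 23 [270, 171]
85 11 [297, 165]
85 -11 [346, 154]
85 -23 [372, 148]
70 23 [282, 187]
70 11 [309, 181]
70 -11 [358, 170]
70 -23 [385, 164]
hnd -12 20 [486, 293]
hnd 12 20 [428, 308]
hnd -12 -20 [489, 379]
hnd 12 -20 [432, 395]
t 5.67 shift [ 0.  -0.2 42.3] turn 0.24 tilt 0.03 F [-0.5 -0.2 -3. ]
```

```bash
python3 -m inch '[[[0,0,8,0],[0,0,20,0],[0,0,32,0],[0,0,39,0],[0,0,41,0],[0,0,41,0]]]'; python3 -m inch '[[[2,0,0,0],[6,0,0,0],[10,0,0,0],[14,0,0,0],[18,0,0,0],[22,0,0,0],[26,0,0,0],[29,0,0,0],[31,0,0,0],[31,0,0,0]]]';  python3 - <<'E'
from h import *
plan([.4415,-.1073,.034],1.272)
c=cap('side','s3'); b=c['image'][140:220,140:270,::-1]
cv2.imwrite('pics/s3b.png',cv2.resize(b,None,fx=6,fy=6,interpolation=cv2.INTER_CUBIC))
E
```

```text
clock: 6.17
ee_pos: [0.4414, -0.1072, 0.0336]
eef_rot: [0.804, 0.595, -0.001, -0.001]
wrist_force: [-0.1, -0.6, -1.2]
width: 0.271
grip_force: 78.5
clock: 7.0
ee_pos: [0.451, -0.0771, 0.0347]
eef_rot: [0.803, 0.596, -0.0, -0.0]
wrist_force: [-0.3, -0.8, -1.7]
width: 0.27
grip_force: 78.5
t 7.0 shift [-31.7  -0.3   0.7] turn 0.23 tilt 0.0 F [-0.3 -0.8 -1.7]
```

View pics/s3b.png

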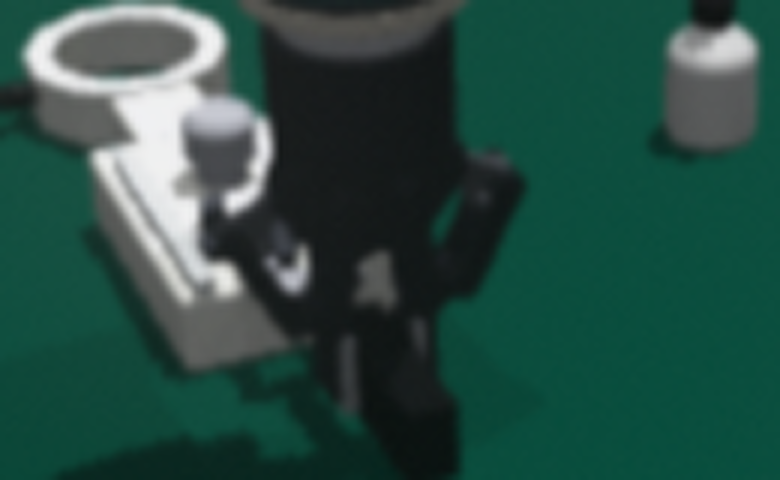

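The left prong is over the lane, just behind the clip at about (290,270), with no contact force yet. I'll push on slowly.

```bash
python3 -m inch '[[[2,0,0,0],[4,0,0,0],[6,0,0,0],[8,0,0,0],[10,0,0,0],[12,0,0,0],[14,0,0,0],[16,0,0,0],[18,0,0,0],[20,0,0,0]]]'; python3 -m inch '[[[1,0,0,0],[2,0,0,0],[4,0,0,0],[5,0,0,0],[7,0,0,0],[8,0,0,0],[9,0,0,0],[10,0,0,0],[10,0,0,0]]]';  python3 - <<'E'
from h import *
plan([.4415,-.1073,.034],1.272)
c=cap('top','t4'); b=c['image'][160:250,110:220,::-1]
cv2.imwrite('pics/t4b.png',cv2.resize(b,None,fx=6,fy=6,interpolation=cv2.INTER_CUBIC))
E
```

```text
clock: 7.88
ee_pos: [0.4568, -0.0582, 0.0347]
eef_rot: [0.803, 0.595, -0.0, 0.0]
wrist_force: [-0.0, -0.7, -1.8]
width: 0.27
grip_force: 78.5
clock: 8.63
ee_pos: [0.4597, -0.0486, 0.0347]
eef_rot: [0.803, 0.595, 0.0, -0.0]
wrist_force: [0.6, 0.3, -1.9]
width: 0.268
grip_force: 78.5
t 8.63 shift [-61.4  -0.3   0.7] turn 0.21 tilt 0.0 F [ 0.6  0.3 -1.9]
```

View pics/t4b.png

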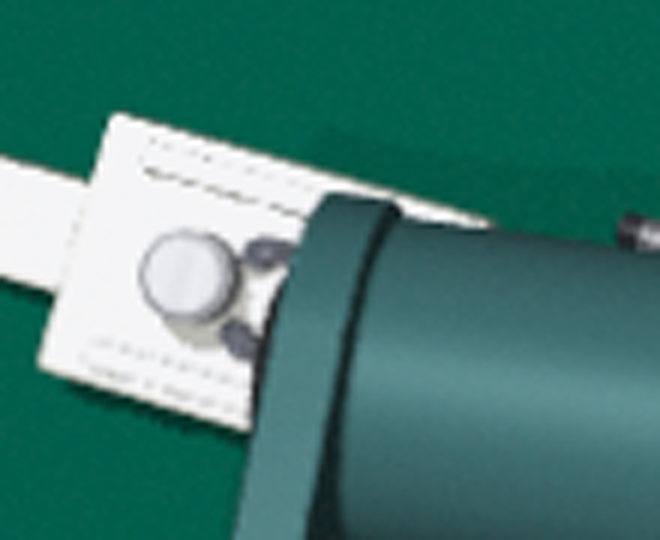

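The clip is being pushed straight, with its two tips at (268,255) and (238,338) sitting symmetrically at the shaft. I'll keep pushing to the snap.

```bash
python3 -m inch '[[[1,0,0,0],[2,0,0,0],[3,0,0,0],[4,0,0,0],[5,0,0,0],[6,0,0,0],[7,0,0,0],[8,0,0,0],[9,0,0,0],[10,0,0,0]]]'; python3 -m inch '[[[1,0,0,0],[2,0,0,0],[3,0,0,0],[4,0,0,0],[5,0,0,0],[6,0,0,0],[7,0,0,0],[8,0,0,0],[9,0,0,0],[10,0,0,0]]]';  python3 -m inch '[[[1,0,0,0],[2,0,0,0],[3,0,0,0],[4,0,0,0],[5,0,0,0],[6,0,0,0]]]'; python3 - <<'E'
from h import *
plan([.4415,-.1073,.034],1.272)
E
```

```text
clock: 9.52
ee_pos: [0.4627, -0.0396, 0.0348]
eef_rot: [0.804, 0.595, -0.0, 0.001]
wrist_force: [0.1, -9.0, -1.5]
width: 0.268
grip_force: 78.6
clock: 10.35
ee_pos: [0.4655, -0.0306, 0.0349]
eef_rot: [0.804, 0.595, -0.001, 0.001]
wrist_force: [-1.7, -11.4, -0.8]
width: 0.271
grip_force: 78.8
clock: 10.85
ee_pos: [0.4672, -0.0238, 0.0347]
eef_rot: [0.803, 0.595, 0.0, -0.0]
wrist_force: [0.3, 0.1, -2.8]
width: 0.269
grip_force: 78.5
t 10.85 shift [-87.4  -0.3   0.7] turn 0.2 tilt 0.01 F [ 0.3  0.1 -2.8]
```

```bash
python3 -m inch '[[[0.5,0,0,0],[1,0,0,0],[1.5,0,0,0],[2,0,0,0],[2.5,0,0,0],[3,0,0,0],[3,0,0,0]]]'
```

```text
clock: 11.43
ee_pos: [0.4681, -0.0209, 0.0347]
eef_rot: [0.803, 0.595, -0.0, -0.0]
wrist_force: [-0.0, -0.3, -1.5]
width: 0.273
grip_force: 78.5
```

```bash
python3 -m inch '[[[-3,0,0,0],[-10,0,0,0],[-25,0,0,0],[-45,0,0,0],[-70,0,0,0],[-95,0,0,0],[-120,0,0,0],[-145,0,0,0],[-165,0,0,0],[-180,0,0,0]]]'; python3 -m inch '[[[-8,0,0,0],[-10,0,0,0],[-10,0,0,0]]]'; python3 - <<'E'
from h import *
plan([.412,-.203,.006],1.272)
c=cap('top','t5'); b=c['image'][160:250,110:240,::-1]
cv2.imwrite('pics/t5b.png',cv2.resize(b,None,fx=6,fy=6,interpolation=cv2.INTER_CUBIC))
E
```

```text
clock: 12.27
ee_pos: [0.4148, -0.1952, 0.0348]
eef_rot: [0.804, 0.595, -0.0, 0.0]
wrist_force: [-0.2, 0.3, -2.5]
width: 0.269
grip_force: 78.5
clock: 12.52
ee_pos: [0.4126, -0.2031, 0.0347]
eef_rot: [0.804, 0.595, 0.0, -0.0]
wrist_force: [0.4, -0.3, -1.3]
width: 0.268
grip_force: 78.5
t 12.52 shift [-0.1 -0.6 28.7] turn 0.15 tilt 0.01 F [ 0.4 -0.3 -1.3]
```

View pics/t5b.png

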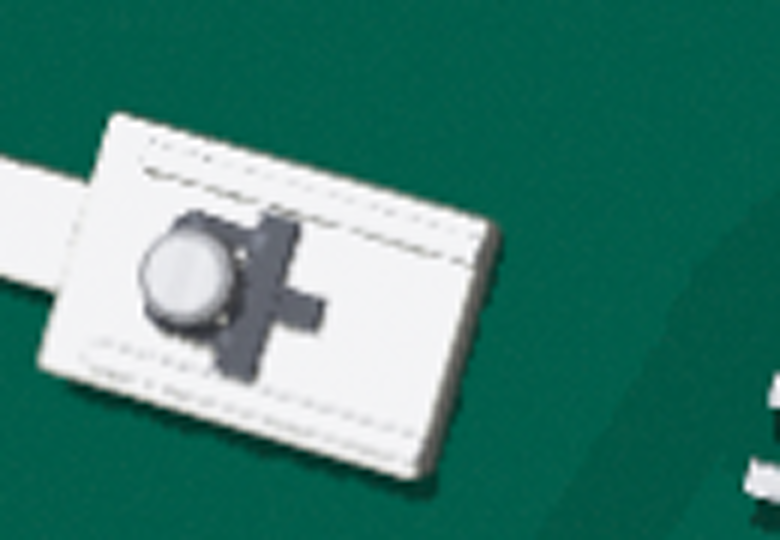

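The clip now wraps the shaft at (190,278). I'll check the distance from its rear face, with ends at (300,225) and (252,383), to the shaft.

```bash
python3 - <<'E'
from h import *
c=load('t5');P=lambda x,y,z:atz(c,(x+.5)/6-.5+110,(y+.5)/6-.5+160,z)[:2]
r=(P(300,225,.05)+P(252,383,.05))/2;d=np.array([np.cos(1.272),np.sin(1.272)])
v=np.array([.5090,.1126])-r;print(v@d*1e3,(v@[-d[1],d[0]])*1e3)
E
python3 -m inch '[[[0,0,6,0],[0,0,15,0],[0,0,22,0],[0,0,26,0],[0,0,27.5,0],[0,0,28,0],[0,0,28,0],[0,0,28,0]]]'
```

```text
29.4971436594894 -2.1394277530423222
clock: 13.23
ee_pos: [0.4128, -0.2028, 0.0067]
eef_rot: [0.803, 0.595, 0.0, 0.0]
wrist_force: [-0.3, -0.1, -1.7]
width: 0.27
grip_force: 78.8
```

The rear face is 29.5 mm from the shaft axis (30 nominal), so the clip is home. Now I'll release and retreat.

```bash
python3 -m inch '[[[0,0,0.5,0],[0,0,0.5,0],[0,0,0.5,0],[0,0,0.5,0],[0,0,0.5,0],[0,0,0.5,0],[0,0,0.5,0],[0,0,0.5,0]]]' 0; python3 -m inch '[[[0,0,-6,0],[0,0,-18,0],[0,0,-35,0],[0,0,-55,0],[0,0,-80,0],[0,0,-105,0],[0,0,-130,0],[0,0,-150,0],[0,0,-160,0],[0,0,-160,0]]]';  python3 -m inch '[[[-10,0,0,0],[-30,0,0,0],[-60,0,0,0],[-90,0,0,0],[-110,0,0,0],[-120,0,0,0],[-120,0,0,0]]]'; python3 - <<'E'
from h import *
c=cap('side','s6'); cv2.imwrite('pics/s6b.png',cv2.resize(c['image'][130:300,130:360,::-1],None,fx=3,fy=3,interpolation=cv2.INTER_CUBIC))
E
```

```text
clock: 13.9
ee_pos: [0.4128, -0.2028, 0.0063]
eef_rot: [0.803, 0.595, 0.0, 0.0]
wrist_force: [-0.0, 0.4, -0.3]
width: 0.999
grip_force: 0.0
clock: 14.73
ee_pos: [0.4135, -0.2032, 0.1692]
eef_rot: [0.803, 0.595, 0.001, 0.002]
wrist_force: [0.2, -0.4, -0.1]
width: 1.002
grip_force: 0.0
clock: 15.32
ee_pos: [0.3767, -0.319, 0.1646]
eef_rot: [0.804, 0.594, -0.0, -0.001]
wrist_force: [1.0, 0.1, 0.4]
width: 0.999
grip_force: 0.0
```

View pics/s6b.png

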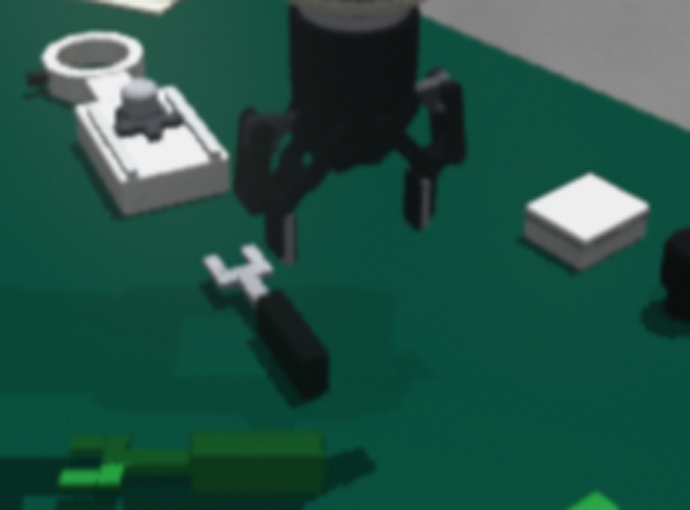

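The clip is level in the groove at (145,118), the fork lies flat on the bench at (275,320) clear of the hub, and the gripper is free. I'm handing in.

```bash
python3 -c "
from cell import robot
print(robot.hand_in())"
```

```text
the job is handed in; nothing more can be done
None
```

I pushed the clip home in the groove, laid the fork flat on the bench clear of the hub and let go, then handed in at about 15 s; the interface returned no verdict.

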